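# Tuck the pastry box lid under its lip

### The job

Close the wooden pastry box with your fingertips: fold its springy orange lid flap over and press it down flat, then push it along by its white ridge until the flap's free edge is fully home beneath the steel lip, so that it stays shut when you let go and move clear. Push and press gently; do not pick up the box or shove it out of its place, and leave everything else on the counter where it stands.

Things in the scene. Friction and masses are not known exactly. Their poses are not given: they have to be found in the camera images.
- pastry_box: Loose wooden box, about 1.3 kg, 124 long (its x) x 140 wide (its y), standing flat on the counter; origin at the centre of its underside, z up. Its +x points from the lid's hinge towards the steel lip. Side walls end 50 above the underside. The lip is a steel strip 110 wide (y) and 4 thick on the taller +x wall, overhanging towards the hinge from x=62 to x=48, its underside 60 and its top 64 above the underside of the box.
- lid_flap (a joint): Angle (rad) of the orange lid flap about its hinge, parallel to the box's y: 0 closed and level (a firm stop), 1.57 straight up, about 1.9 to 2.4 when it leans back away from the lip. A weak spring (0.04 Nm/rad towards 2.2, with 0.025 Nm friction) lifts it again if it is let go untucked; closing it takes about 2 N at mid-length. The flap is a rigid plate 118 wide (y) and 4 thick, reaching 90 from the hinge axis; closed, its top is 56 above the underside of the box.
- lid_shift (a joint): Slide (m) of the hinge axis in its slots along the box's +x: 0 to 0.002 as found, 0.012 fully home. It carries the flap with it and stays where it is left (friction 3.5 N). Closed at 0, the flap's free edge stops 3 mm short of the lip and 4 mm below its underside; at 0.012 it lies 9 mm beneath the lip. If slid while the flap is still raised, the edge runs on to or over the lip instead.
- hinge_line (a point): Middle of the hinge axis when lid_shift is 0: box x=-45, y=0, z=54 (mm). Does not move with the slide.
- lid_edge (a point): Middle of the flap's free edge, on its outer face (the upper face once closed). Moves with the flap; its x runs from the hinge to the free edge, its z out of the outer face.
- lid_ridge (a point): Foot of the white ridge's hinge-side face, on the flap's outer face, 64 from the hinge axis. The ridge is 90 wide (y), 8 thick, 8 high, and stands on the outer face: push it towards the lip. Axes as lid_edge.
- lip_edge (a point): Middle of the steel lip's free edge, at its underside: box x=48, y=0, z=60 (mm). Fixed to the box.
- jar: Bystander: closed glass jar with a red screw lid, 70 across, 110 tall (mm). Origin at the middle of its underside. Leave it alone.
- pestle: Bystander: olive-wood pestle standing on its thick end, 48 across, 150 tall (mm). Origin at the middle of its underside. Leave it alone.
- bowl: Bystander: blue ceramic serving bowl, 170 across, 70 tall (mm). Origin at the middle of its underside. Leave it alone.
- garlic_press: Bystander: stainless garlic press lying flat, 180 long, 35 high (mm). Origin at the middle of its underside. Leave it alone.
- spatula: Bystander: green spatula lying flat, 260 long (mm). Origin at the middle of its underside. Leave it alone.
- tea_glass: Bystander: small green tea glass, 56 across, 80 tall (mm). Origin at the middle of its underside. Leave it alone.
There are look-alikes about, which are no part of the job. There is more than one size of the pastry_box; the one meant has the size given above.

How it is judged:
By the outcome, as a careful person would: the job done as asked, in the order asked, and still so for the second after the job is handed in, with the robot touching nothing.
It also fails if it takes over 38 s, if anything falls off the work surface, if the arm or the gripper's body presses on something with over 40 N, if the wrist force passes 120 N, or if a joint passes its speed limit or range.

### The arm

A 6-joint arm with a two-finger parallel gripper is mounted at the origin on the work surface. World frame = base frame: x ahead of the robot, y to its left, z up, the work surface at z = 0. Lengths are in mm, angles in rad, forces in N, time in s.
With the tool pointing down it reaches from about 300 to 775 mm from the base axis. Payload 14.6 kg.
Tool frame: the origin (TCP) lies on the centre line of the jaws, within the pads' length; the fingertips stand ahead of it and the grasp point (between the pads) is the TCP (manip.tip_reach is the z of the fingertips in the tool frame, in mm); z points along the fingers, y is the direction in which the jaws open and shut (so a half turn about z gives the same grasp; the last joint's range is limited). The gripper opens to 94 mm and grips with 3 to 60 N. Pads are 16 mm wide; open, the fingers measure 119 mm over their backs; the gripper's body (75 mm by 177 mm) begins 78 mm behind the grasp point.
Start: joints at [-1.224, 0.3, 1.521, -0, 1.321, -0.067], TCP at [221.142, -503.573, 224.446] pointing down, gripper open.
Joint ranges: [-3.03, 3.03], [-0.79, 2.21], [0.23, 2.52], [-1.04, 4.18], [0, 3.07], [-2.55, 2.55]. Speed limits (rad/s): [2.22, 2.22, 2.57, 3.14, 3.14, 3.14].

### API

Orientations are given as [roll, pitch, yaw] about the fixed x, y, z axes, in that order (R = Rz(yaw) Ry(pitch) Rx(roll)).
In Python, from cell import manip, camera, search_frame, masks_of, tip_of gives the robot as it stands.
- The arm moves only by the tool send_rows, never from a script. Its argument "plan" is a list of rows, each an object with "travel": the shift along the tool's x, y, z in mm, a list of three; "delta_rot": the turn, a rotation vector about the tool's x, y, z in degrees, a list of three; "fingers": the gripper's target within -1 to 1 (shut at 1, half-way at 0, fully open at -1). In form: [{"travel": [dx, dy, dz], "delta_rot": [wx, wy, wz], "fingers": fingers}, ...]. A call has 1 to 20 rows; each row shifts and turns the commanded pose from where the row before left it, along the tool's axes as they then stand; what a row does not reach is not made up. A row lasts 1/8 s, in which the tool goes at most 62.5 mm and 10.7 degrees, less where a joint would pass 70% of its speed; a pose out of reach is approached as far as the arm can. A call is refused whole if a number of a shift passes 62.5 or a number of a turn 10.7, either way. A call with a gripper value outside its range is refused whole. The fingers move at their own pace and stop on an object; "grip_force" is the grip in N (left out, the last holds). Time passes only in rows, so rows that do not move let the fingers close. It gives the time, the measured TCP pose, the force and the opening at its end, in the units of the state.
- manip.read_state(): the state, without advancing time (a new reading comes with each control period).
- camera(name): name is "scene" or "top" or "wrist"; returns a dict with "color" (400x640x3 uint8, red, green, blue), "z_map" (400x640 float32, mm along the optical axis (not along the pixel's ray), 0 where there is no reading), "fov_y" (degrees; the focal length in pixels is half the picture's height over the tangent of half this angle, whatever the lens; pixels are square), "cx", "cy" (the principal point, pixels), "world_from_camera" (4x4, takes a point from camera to world coordinates); the wrist camera has in their place "tool_from_camera" (4x4, takes a point from camera to tool coordinates, whose origin is the TCP and whose axes are the flange's). Camera axes: x right, y up, looking along -z (the intrinsics and any distortion apply to the point x, -y, -z); pixel columns grow to the right and rows downward; lengths in mm; the calibration is good to about 2 mm. A picture is of the moment at which its call begins: read the wrist's pose just before it.
- manip.sign_off(): hands the job in, once; it reports no verdict.
Trained networks look in the newest picture that a camera, given by its name, has taken for a name from the list of things; names that differ only in an ending like _2 or _b are one class to them, and where a whole thing is asked for, a point or a joint stands for the part that bears it (a point fixed in the world has none). Each returns a list of dicts, best first, with "confidence" (0 to 1); they miss things now and then, are a little off and sometimes report something else, mostly with a low value. They report only what shows in the picture. A call takes as long as a camera call. They do not tell look-alikes from the thing itself.
- search_frame(name, camera): "at" ([x, y, z] in mm, in the coordinates of the camera as it stood for that picture, good to about 4 mm: the middle of the surface that is visible of it).
- masks_of(name, camera): "region" (400x640 bool, what is visible of it).
- tip_of(name, camera): "at" ([x, y, z] in mm, in the coordinates of the camera as it stood for that picture, good to about 4 mm: a listed point, or the origin of a listed thing).
The state is a dict: "clock": time; "joints": joint angles; "qd": joint speeds; "effort": joint torques, N m; "eef_pos": TCP position; "eef_rot": TCP orientation; "wrist_force": force on the tool from outside, world axes, zero at the start; "moment": the same for the moment, N m; "finger_gap": finger opening in mm.
Only numpy, scipy, OpenCV 4.12 (cv2) and the standard library are available. Lean on these libraries where they do the work, as an engineer would, in place of code of your own. Each camera call takes 0.05 s, during which the arm holds its last target. There are 200 camera calls.

## Working session

There is one attempt and no reset: what is moved stays moved. The work goes in short steps, Python scripts to look and compute and a tool call to move; the robot and the scene stay as the last step left them, time stands still between calls to the robot, and variables do not carry over. Pictures are saved under pics/ and viewed, about 8 in all and at most 12, crops included, and the job is handed in when it is done.

Besides the shell and the picture viewer there is one more tool, called after "Call:" as name([rows], argument=value, ...), one row to a line, values as JSON. send_rows: Moves the arm, as the interface text tells. Its arguments: {"type":"object","properties":{"plan":{"type":"array"},"grip_force":{"type":"number"}},"required":["plan"]}

```bash
mkdir -p pics; cat > h.py <<'E'
import numpy as np,cv2
from cell import manip,camera,search_frame,masks_of,tip_of
from scipy.spatial.transform import Rotation as R
def T_tool():
    s=manip.read_state();T=np.eye(4);T[:3,:3]=R.from_euler('xyz',s['eef_rot']).as_matrix();T[:3,3]=s['eef_pos'];return T
def shot(n):
    T=T_tool();c=camera(n)
    c['W']=T@np.array(c['tool_from_camera']) if n=='wrist' else np.array(c['world_from_camera'])
    return c
def w(c,p): return (c['W']@np.r_[p,1])[:3]
def cloud(c):
    z=c['z_map'];f=200/np.tan(np.radians(c['fov_y'])/2);v,u=np.mgrid[:400,:640]
    P=np.stack([(u-c['cx'])/f*z,-(v-c['cy'])/f*z,-z],-1)
    return P@c['W'][:3,:3].T+c['W'][:3,3]
def save(c,n): cv2.imwrite('pics/'+n,c['color'][:,:,::-1])
E
python3 - <<'E'
from h import *
np.set_printoptions(precision=1,suppress=True)
s=manip.read_state();print(s);print(getattr(manip,'tip_reach',None))
for n in ['scene','top']:
    c=shot(n);save(c,n+'1.png')
    for k in ['pastry_box','lid_edge','lid_ridge','hinge_line','lip_edge']:
        print(n,k,[(round(d['confidence'],2),w(c,d['at'])) for d in tip_of(k,n)])
    for k in ['jar','pestle','bowl','garlic_press','spatula','tea_glass','lid_flap']:
        print(n,k,[(round(d['confidence'],2),w(c,d['at'])) for d in search_frame(k,n)])
E
```

```text
{'clock': 0.0, 'joints': array([-1.2,  0.3,  1.5, -0. ,  1.3, -0.1]), 'qd': array([ 0.,  0., -0., -0., -0., -0.]), 'effort': array([  0. , -53.2, -35.3,   0.1,   0. ,  -0. ]), 'eef_pos': array([ 221. , -503.4,  223.9]), 'eef_rot': array([-3.1, -0. ,  0.4]), 'wrist_force': array([ 0. ,  0. , -0.4]), 'moment': array([-0.,  0., -0.]), 'finger_gap': 93.83831900111782}
19.0
scene pastry_box [(0.97, array([594.4, 134.9,  -2.3])), (0.87, array([518.1, -50.1,  -3.4])), (0.73, array([397. , 121.8,  -0.6]))]
scene lid_edge [(0.92, array([396.8, 153.3,  45.4])), (0.82, array([612.5, 104.9,  38.3])), (0.59, array([606.8, -67.5, 136.5]))]
scene lid_ridge [(0.94, array([399.6, 136.9,  40.2])), (0.81, array([602.3, 122.8,  48.6])), (0.72, array([591.2, -65.9, 114.3]))]
scene hinge_line [(0.94, array([564.4, -56.6,  52.1])), (0.87, array([404.6,  88.6,  39.9])), (0.67, array([578.6, 162.7,  40.8])), (0.66, array([588.7, -65.7, 115.3]))]
scene lip_edge [(0.85, array([617.5, 104.9,  46.8])), (0.81, array([399.2, 155.1,  45.8])), (0.61, array([474.8, -39.1,  61.1]))]
scene jar [(0.7, array([403.6, -19.
[... 1257 characters left out ...]
8, -65.1, 136.1]))]
top lip_edge [(0.66, array([613.1, 103. ,  49.5])), (0.66, array([390.6, 162.8,  42. ])), (0.64, array([467.6, -38.7,  61.6]))]
top jar [(0.83, array([378.3, -31.9, 112.9])), (0.72, array([531.4, -54.3,  24.3]))]
top pestle [(0.57, array([ 477.6, -171.3,   61.3]))]
top bowl [(0.92, array([646.3, 420.7,  22.8])), (0.66, array([537.1, -60.2,  25.5]))]
top garlic_press [(0.87, array([407.7, 388.1,  24.4])), (0.25, array([577.4, -60.4,  99.2]))]
top spatula [(0.64, array([ 602. , -397.2,    6. ]))]
top tea_glass [(0.82, array([765.4, -88.6,  51.6]))]
top lid_flap [(0.88, array([577.9, -59.1, 103.6])), (0.74, array([398. , 122.4,  49.5])), (0.64, array([590. , 130.3,  43.5]))]
```

View pics/top1.png

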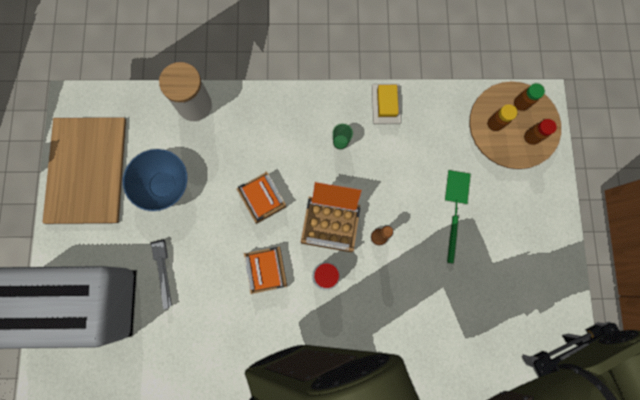

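View pics/scene1.png

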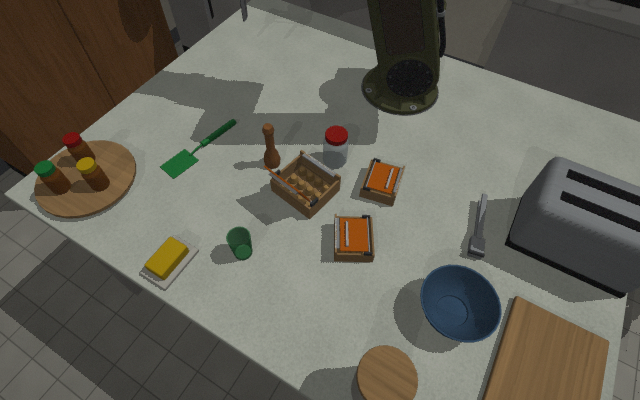

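```bash
python3 - <<'E'
from h import *
np.set_printoptions(precision=1,suppress=True)
c=shot('top');P=cloud(c)
def near(p):return (abs(P[...,0]-p[0])<110)&(abs(P[...,1]-p[1])<100)
m=near((520,-50))
hsv=cv2.cvtColor(c['color'],cv2.COLOR_RGB2HSV)
org=m&(hsv[...,0]>5)&(hsv[...,0]<20)&(hsv[...,1]>170)&(P[...,2]>45)
Q=P[org];print('orange',len(Q),Q.min(0),Q.max(0),Q.mean(0))
st=m&(hsv[...,1]<50)&(abs(P[...,2]-64)<5)&(P[...,0]<500);S=P[st];print('steel',len(S),S.min(0),S.max(0),S.mean(0), cv2.minAreaRect(S[:,:2].astype(np.float32)))
wh=m&(hsv[...,1]<50)&(hsv[...,2]>180)&(P[...,0]>560);S=P[wh];print('white',len(S),S.min(0),S.max(0),S.mean(0))
wd=m&(P[...,2]>40)&(P[...,2]<70)&(abs(P[...,0]-515)<72)&(abs(P[...,1]+50)<90);S=P[wd];print(len(S),cv2.minAreaRect(S[:,:2].astype(np.float32)))
E
```

```text
orange 878 [ 554.1 -119.1   47.7] [605.9   0.7 143.1] [580.6 -61.5 103.3]
steel 216 [ 443.5 -108.3   59.7] [478.2  12.2  69. ] [462.8 -40.9  65.1] ((461.3701477050781, -47.84437561035156), (123.95556640625, 14.304161071777344), 79.58924865722656)
white 382 [561.1  -3.1  -5.6] [629.9  49.9   6.6] [599.   27.4   0.8]
708 ((516.4271240234375, -50.273162841796875), (140.10040283203125, 123.8882064819336), 79.81717681884766)
```

The target is the larger open box near (516,-50), at pixel (333,215) in the top view. It is 140x124 by fit. Its hinge is on the far side and its lip faces the robot, so box +x is at about 169.6° yaw. The two smaller closed boxes at (262,197) and (266,270) are look-alikes. The jar is at (327,275) and the pestle at (382,235).

I'll go above the box, line up the tool and look from close by.

Call:
send_rows([
  {"travel": [0, 0, -15], "delta_rot": [0, 0, 8.5], "fingers": 0},
  {"travel": [0, 0, -20], "delta_rot": [0, 0, 8.5], "fingers": 0},
  {"travel": [0, 0, -20], "delta_rot": [0, 0, 8.5], "fingers": 0},
  {"travel": [0, 0, -15], "delta_rot": [0, 0, 8.5], "fingers": 0},
  {"travel": [15, -32, 0], "delta_rot": [0, 0, 0], "fingers": 0},
  {"travel": [15, -32, 0], "delta_rot": [0, 0, 0], "fingers": 0},
  {"travel": [15, -32, 0], "delta_rot": [0, 0, 0], "fingers": 0},
  {"travel": [15, -32, 0], "delta_rot": [0, 0, 0], "fingers": 0},
  {"travel": [15, -32, 0], "delta_rot": [0, 0, 0], "fingers": 0},
  {"travel": [15, -32, 0], "delta_rot": [0, 0, 0], "fingers": 0},
  {"travel": [15, -32, 0], "delta_rot": [0, 0, 0], "fingers": 0},
  {"travel": [15, -32, 0], "delta_rot": [0, 0, 0], "fingers": 0},
  {"travel": [15, -32, 0], "delta_rot": [0, 0, 0], "fingers": 0},
  {"travel": [15, -32, 0], "delta_rot": [0, 0, 0], "fingers": 0},
  {"travel": [15, -32, 0], "delta_rot": [0, 0, 0], "fingers": 0},
  {"travel": [15, -32, 0], "delta_rot": [0, 0, 0], "fingers": 0},
  {"travel": [15, -32, 0], "delta_rot": [0, 0, 0], "fingers": 0},
  {"travel": [15, -32, 0], "delta_rot": [0, 0, 0], "fingers": 0},
  {"travel": [15, -32, 0], "delta_rot": [0, 0, 0], "fingers": 0},
  {"travel": [0, 0, 0], "delta_rot": [0, 0, 0], "fingers": 0},
])

```text
clock: 3.85
eef_pos: [529.0, -70.0, 294.1]
eef_rot: [-3.141, 0.001, -0.177]
wrist_force: [-0.8, -1.2, 0.1]
finger_gap: 46.7
```

```bash
python3 - <<'E'
from h import *
np.set_printoptions(precision=2,suppress=True)
s=manip.read_state();print(s['clock'],s['eef_pos'],s['eef_rot'],s['finger_gap'],s['wrist_force'])
c=shot('wrist');save(c,'wrist1.png');P=cloud(c)
for k in ['pastry_box','lid_edge','lid_ridge','hinge_line','lip_edge']:
    print(k,[(round(d['confidence'],2),w(c,d['at'])) for d in tip_of(k,'wrist')])
hsv=cv2.cvtColor(c['color'],cv2.COLOR_RGB2HSV)
m=(abs(P[...,0]-516)<75)&(abs(P[...,1]+50)<90)&(c['z_map']>0)
for a,b in [(45,54),(40,75),(60,68)]:
    S=P[m&(P[...,2]>a)&(P[...,2]<b)];print(a,b,len(S),len(S)and (S.mean(0),cv2.minAreaRect(S[:,:2].astype(np.float32))))
o=(hsv[...,0]>3)&(hsv[...,0]<20)&(hsv[...,1]>170)&(P[...,2]>58)&(abs(P[...,0]-590)<60)&(abs(P[...,1]+60)<90)
Q=P[o];print('flap',len(Q))
if len(Q)>50:
    q=Q.mean(0);print(q,np.linalg.svd(Q-q,full_matrices=False)[2][2],Q.max(0),Q.min(0))
E
```

```text
3.85 [528.95 -69.96 294.08] [-3.14  0.   -0.18] 46.70365076307511 [-0.78 -1.17  0.09]
pastry_box [(0.74, array([519.58, -46.88,  -1.67])), (0.74, array([401.35, 123.75,   2.33]))]
lid_edge [(0.66, array([596.92, -66.52, 134.95])), (0.63, array([394.87, 155.82,  40.62])), (0.56, array([608.25, 103.57,  41.27]))]
lid_ridge [(0.88, array([594.17, -65.85, 110.01])), (0.69, array([401.68, 136.62,  44.27])), (0.61, array([604.19, 121.27,  43.3 ]))]
hinge_line [(0.71, array([406.36,  87.93,  40.95])), (0.7, array([562.7 , -61.27,  58.39])), (0.69, array([578.26, 161.67,  41.33]))]
lip_edge [(0.98, array([395.12, 154.26,  44.75])), (0.77, array([615.09, 103.16,  47.89])), (0.75, array([473.86, -41.28,  59.12]))]
45 54 887 (array([508.52, -50.75,  50.21]), ((521.843505859375, -52.32666015625), (140.31536865234375, 118.78297424316406), 79.5837173461914))
40 75 3378 (array([509.68, -49.51,  59.51]), ((518.9706420898438, -51.798545837402344), (140.31536865234375, 124.62498474121094), 79.5837173461914))
60 68 1793 (array([494.22, -47.1 ,  64.03]), ((515.07763671875, -51.032752990722656), (140.2892608642578, 116.34822845458984), 79.4250717163086))
flap 3965
[585.89 -64.34 115.97] [-0.97  0.2   0.14] [612.77   1.21 454.8 ] [ 543.21 -123.64   59.28]
```

View pics/wrist1.png

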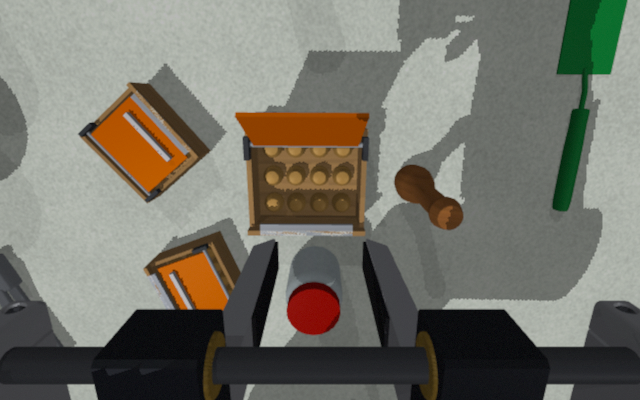

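The close view shows the box square to the tool, with its lip at (305,230) and the flap edge at (305,115). The centre is about (518,-51), which fits the hinge detections. Next I go behind the flap and down.

Call:
send_rows([
  {"travel": [20, -4, 0], "delta_rot": [0, 0, 0], "fingers": 0},
  {"travel": [27, -4, 0], "delta_rot": [0, 0, 0], "fingers": 0},
  {"travel": [27, -4, 0], "delta_rot": [0, 0, 0], "fingers": 0},
  {"travel": [27, -5, 0], "delta_rot": [0, 0, 0], "fingers": 0},
  {"travel": [0, 0, 20], "delta_rot": [0, 0, 0], "fingers": 0},
  {"travel": [0, 0, 30], "delta_rot": [0, 0, 0], "fingers": 0},
  {"travel": [0, 0, 30], "delta_rot": [0, 0, 0], "fingers": 0},
  {"travel": [0, 0, 30], "delta_rot": [0, 0, 0], "fingers": 0},
  {"travel": [0, 0, 30], "delta_rot": [0, 0, 0], "fingers": 0},
  {"travel": [0, 0, 30], "delta_rot": [0, 0, 0], "fingers": 0},
  {"travel": [0, 0, 13], "delta_rot": [0, 0, 0], "fingers": 0},
  {"travel": [0, 0, 0], "delta_rot": [0, 0, 0], "fingers": 0},
])

```text
clock: 5.65
eef_pos: [630.5, -73.1, 111.3]
eef_rot: [-3.142, 0.001, -0.18]
wrist_force: [0.1, -0.1, -0.5]
finger_gap: 46.9
```

```bash
cat >> h.py <<'E'
C=np.array([518,-51.]);a=np.radians(169.6);BX=np.array([np.cos(a),np.sin(a)]);BY=np.array([-BX[1],BX[0]])
def st():
    s=manip.read_state();p=np.array(s['eef_pos']);d=p[:2]-C
    f=np.array(s['wrist_force']);print('t',round(s['clock'],2),'box x,y,tipz',(d@BX).round(1),(d@BY).round(1),(p[2]-19).round(1),'F box',(f[:2]@BX).round(1),(f[:2]@BY).round(1),f[2].round(1))
E
python3 -c "from h import *;st()"
```

```text
t 5.65 box x,y,tipz -114.7 1.4 92.3 F box -0.1 0.1 -0.5
```

Call:
send_rows([
  {"travel": [-10, 0, 0], "delta_rot": [0, 0, 0], "fingers": 0},
  {"travel": [-7, 0, 0], "delta_rot": [0, 0, 0], "fingers": 0},
  {"travel": [-7, 0, 0], "delta_rot": [0, 0, 0], "fingers": 0},
  {"travel": [-7, 0, 0], "delta_rot": [0, 0, 0], "fingers": 0},
  {"travel": [-7, 0, 0], "delta_rot": [0, 0, 0], "fingers": 0},
  {"travel": [-7, 0, 0], "delta_rot": [0, 0, 0], "fingers": 0},
  {"travel": [-7, 0, 0], "delta_rot": [0, 0, 0], "fingers": 0},
  {"travel": [-7, 0, 0], "delta_rot": [0, 0, 0], "fingers": 0},
  {"travel": [-7, 0, 0], "delta_rot": [0, 0, 0], "fingers": 0},
  {"travel": [-7, 0, 0], "delta_rot": [0, 0, 0], "fingers": 0},
  {"travel": [-7, 0, 0], "delta_rot": [0, 0, 0], "fingers": 0},
  {"travel": [0, 0, 0], "delta_rot": [0, 0, 0], "fingers": 0},
])

```text
clock: 7.15
eef_pos: [551.6, -58.4, 111.6]
eef_rot: [-3.142, 0.0, -0.18]
wrist_force: [0.8, 0.1, 0.4]
finger_gap: 47.0
```

```bash
python3 - <<'E'
from h import *
st();np.set_printoptions(precision=1,suppress=True)
c=shot('scene');cv2.imwrite('pics/s2.png',cv2.resize(c['color'][100:270,200:420,::-1],None,fx=3,fy=3))
for k in ['lid_edge','lid_ridge','hinge_line','lip_edge']:
    print(k,[(round(d['confidence'],2),w(c,d['at'])) for d in tip_of(k,'scene')])
E
```

```text
t 7.15 box x,y,tipz -34.4 1.3 92.6 F box -0.8 -0.2 0.4
lid_edge [(0.64, array([521.4, -50. , 130.2])), (0.63, array([397.3, 152.6,  44.7])), (0.59, array([613.4, 103.1,  37.1]))]
lid_ridge [(0.74, array([398.5, 136. ,  42.4])), (0.63, array([601.3, 125.1,  47. ])), (0.56, array([530.8, -53.5, 110.1])), (0.5, array([ 485.1, -183.5,    1.2]))]
hinge_line [(0.94, array([406.2,  83.7,  40.1])), (0.63, array([565. , -58.7,  48.8]))]
lip_edge [(0.89, array([474.9, -40.8,  64. ])), (0.84, array([398.7, 152.1,  48. ])), (0.7, array([615.4, 105.6,  43. ]))]
```

View pics/s2.png

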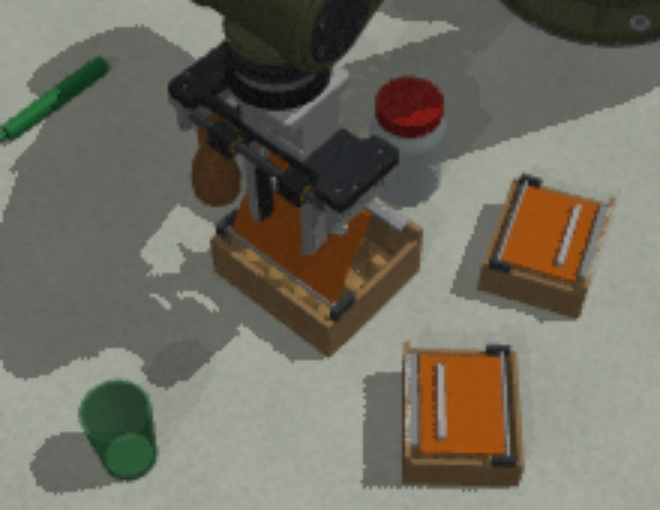

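Call:
send_rows([
  {"travel": [-7, 0, 1.3], "delta_rot": [0, 0, 0], "fingers": 0},
  {"travel": [-7, 0, 2], "delta_rot": [0, 0, 0], "fingers": 0},
  {"travel": [-5.5, 0, 4], "delta_rot": [0, 0, 0], "fingers": 0},
  {"travel": [-5, 0, 4], "delta_rot": [0, 0, 0], "fingers": 0},
  {"travel": [-4.5, 0, 5.5], "delta_rot": [0, 0, 0], "fingers": 0},
  {"travel": [-4, 0, 5.5], "delta_rot": [0, 0, 0], "fingers": 0},
  {"travel": [-1.5, 0, 4.5], "delta_rot": [0, 0, 0], "fingers": 0},
  {"travel": [-1, 0, 4], "delta_rot": [0, 0, 0], "fingers": 0},
  {"travel": [0, 0, 0], "delta_rot": [0, 0, 0], "fingers": 0},
])

```text
clock: 8.52
eef_pos: [516.8, -52.2, 80.3]
eef_rot: [-3.142, 0.001, -0.18]
wrist_force: [0.5, -0.3, 0.2]
finger_gap: 47.0
```

```bash
python3 -c "from h import *;st()"
```

```text
t 8.53 box x,y,tipz 1.0 1.3 61.3 F box -0.5 0.2 0.2
```

Call:
send_rows([
  {"travel": [-1, 0, 2], "delta_rot": [0, 0, 0], "fingers": 0},
  {"travel": [-1, 0, 2], "delta_rot": [0, 0, 0], "fingers": 0},
  {"travel": [0, 0, 1], "delta_rot": [0, 0, 0], "fingers": 0},
  {"travel": [0, 0, 0], "delta_rot": [0, 0, 0], "fingers": 0},
])

```text
clock: 9.02
eef_pos: [515.0, -51.8, 75.5]
eef_rot: [-3.142, 0.0, -0.18]
wrist_force: [0.4, 0.0, 0.7]
finger_gap: 47.2
```

```bash
python3 -c "from h import *;st()"
```

```text
t 9.03 box x,y,tipz 2.8 1.3 56.5 F box -0.4 -0.1 0.7
```

Call:
send_rows([
  {"travel": [0, 0, 1], "delta_rot": [0, 0, 0], "fingers": 0},
  {"travel": [0, 0, 0], "delta_rot": [0, 0, 0], "fingers": 0},
])

```text
clock: 9.28
eef_pos: [515.0, -51.8, 74.9]
eef_rot: [3.142, 0.0, -0.18]
wrist_force: [-2.0, 0.8, 5.7]
finger_gap: 46.9
```

```bash
python3 -c "from h import *;st()"
```

```text
t 9.28 box x,y,tipz 2.8 1.3 55.9 F box 2.1 -0.4 5.7
```

The flap is down on its stop: tip z 55.9, 5.7 N. Now I push forward towards the ridge.

Call:
send_rows([
  {"travel": [-1.5, 0, 0.2], "delta_rot": [0, 0, 0], "fingers": 0},
  {"travel": [-1.5, 0, 0], "delta_rot": [0, 0, 0], "fingers": 0},
  {"travel": [-1.5, 0, 0], "delta_rot": [0, 0, 0], "fingers": 0},
  {"travel": [-1.5, 0, 0], "delta_rot": [0, 0, 0], "fingers": 0},
  {"travel": [-1.5, 0, 0], "delta_rot": [0, 0, 0], "fingers": 0},
])

```text
clock: 9.9
eef_pos: [508.2, -50.5, 74.9]
eef_rot: [-3.142, -0.002, -0.18]
wrist_force: [2.8, -0.5, 4.9]
finger_gap: 47.3
```

```bash
python3 -c "from h import *;st()"
```

```text
t 9.9 box x,y,tipz 9.8 1.3 55.9 F box -2.8 -0.0 4.9
```

Call:
send_rows([
  {"travel": [-1, 0, 0.3], "delta_rot": [0, 0, 0], "fingers": 0},
  {"travel": [-1, 0, 0], "delta_rot": [0, 0, 0], "fingers": 0},
  {"travel": [-1, 0, 0], "delta_rot": [0, 0, 0], "fingers": 0},
  {"travel": [-1, 0, 0], "delta_rot": [0, 0, 0], "fingers": 0},
  {"travel": [-1, 0, 0], "delta_rot": [0, 0, 0], "fingers": 0},
])

```text
clock: 10.52
eef_pos: [503.5, -49.7, 74.8]
eef_rot: [-3.142, -0.002, -0.18]
wrist_force: [4.6, -1.1, 7.0]
finger_gap: 47.1
```

```bash
python3 -c "from h import *;st()"
```

```text
t 10.53 box x,y,tipz 14.5 1.4 55.8 F box -4.7 0.2 7.0
```

Call:
send_rows([
  {"travel": [-1, 0, 0.2], "delta_rot": [0, 0, 0], "fingers": 0},
  {"travel": [-1, 0, 0], "delta_rot": [0, 0, 0], "fingers": 0},
  {"travel": [-1, 0, 0], "delta_rot": [0, 0, 0], "fingers": 0},
  {"travel": [-1, 0, 0], "delta_rot": [0, 0, 0], "fingers": 0},
  {"travel": [-1, 0, 0], "delta_rot": [0, 0, 0], "fingers": 0},
])

```text
clock: 11.15
eef_pos: [498.8, -48.9, 74.7]
eef_rot: [-3.142, -0.003, -0.18]
wrist_force: [5.2, -1.1, 7.1]
finger_gap: 46.8
```

```bash
python3 - <<'E'
from h import *
st();np.set_printoptions(precision=1,suppress=True)
for n in ('scene','top'):
    c=shot(n)
    print(n,[(round(d['confidence'],2),w(c,d['at'])) for d in tip_of('pastry_box',n)])
    if n=='scene': cv2.imwrite('pics/s3.png',cv2.resize(c['color'][120:230,240:380,::-1],None,fx=5,fy=5))
E
```

```text
t 11.15 box x,y,tipz 19.3 1.4 55.7 F box -5.3 0.1 7.1
scene [(0.95, array([520.5, -51.2,  -0.8])), (0.74, array([596.7, 133.3,   0.7])), (0.65, array([396.3, 119.2,   2.1])), (0.62, array([564.6, -59.3,  53.7]))]
top [(0.91, array([400.6, 120.2,  -0.4])), (0.78, array([593.4, 135.5,   3.4]))]
```

View pics/s3.png

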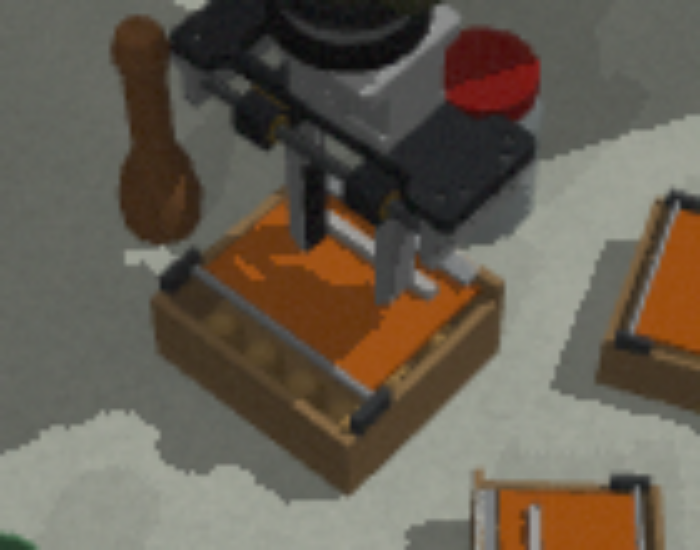

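The picture shows the flap lying flat, with the fingertips behind the ridge at (400,270) and the box in its place. I'll keep pushing until the stop shows in the force.

Call:
send_rows([
  {"travel": [-1, 0, 0.1], "delta_rot": [0, 0, 0], "fingers": 0},
  {"travel": [-1, 0, 0], "delta_rot": [0, 0, 0], "fingers": 0},
  {"travel": [-0.7, 0, 0], "delta_rot": [0, 0, 0], "fingers": 0},
])

```text
clock: 11.72
eef_pos: [497.1, -48.6, 74.8]
eef_rot: [-3.141, -0.006, -0.18]
wrist_force: [12.8, -2.0, 1.3]
finger_gap: 47.0
```

```bash
python3 -c "from h import *;st()"
```

```text
t 11.72 box x,y,tipz 21.0 1.4 55.8 F box -12.9 -0.4 1.3
```

The force jumped to 12.9 N at about the expected end of travel, so it looks like the home stop. I'll back off, lift and check.

Call:
send_rows([
  {"travel": [2, 0, 0], "delta_rot": [0, 0, 0], "fingers": 0},
  {"travel": [2, 0, -1], "delta_rot": [0, 0, 0], "fingers": 0},
  {"travel": [1, 0, -5], "delta_rot": [0, 0, 0], "fingers": 0},
  {"travel": [0, 0, -15], "delta_rot": [0, 0, 0], "fingers": 0},
  {"travel": [0, 0, -30], "delta_rot": [0, 0, 0], "fingers": 0},
  {"travel": [0, 0, -35], "delta_rot": [0, 0, 0], "fingers": 0},
  {"travel": [0, 0, -35], "delta_rot": [0, 0, 0], "fingers": 0},
  {"travel": [0, 0, -35], "delta_rot": [0, 0, 0], "fingers": 0},
  {"travel": [0, 0, -35], "delta_rot": [0, 0, 0], "fingers": 0},
  {"travel": [0, 0, -30], "delta_rot": [0, 0, 0], "fingers": 0},
  {"travel": [0, 0, 0], "delta_rot": [0, 0, 0], "fingers": 0},
])

```text
clock: 13.1
eef_pos: [500.4, -49.1, 297.5]
eef_rot: [-3.142, -0.004, -0.18]
wrist_force: [-0.2, 0.4, -0.4]
finger_gap: 46.8
```

```bash
python3 - <<'E'
from h import *
st();np.set_printoptions(precision=1,suppress=True)
c=shot('wrist');P=cloud(c);hsv=cv2.cvtColor(c['color'],cv2.COLOR_RGB2HSV)
cv2.imwrite('pics/w3.png',cv2.resize(c['color'][60:300,160:480,::-1],None,fx=2.4,fy=2.4))
B=np.stack([(P[...,:2]-C)@BX,(P[...,:2]-C)@BY,P[...,2]],-1)
m=(c['z_map']>0)&(abs(B[...,0])<90)&(abs(B[...,1])<90)&(B[...,2]>42)&(B[...,2]<75)
S=P[m];print('box',cv2.minAreaRect(S[:,:2].astype(np.float32)),'was 519.0,-51.8 / 79.58')
o=m&(hsv[...,0]>3)&(hsv[...,0]<20)&(hsv[...,1]>190)&(abs(B[...,1])<30);Q=B[o]
print('flap x rng',np.percentile(Q[:,0],[.5,99.5]),'z',np.percentile(Q[:,2],[2,50,98]))
g=m&(hsv[...,1]<70)&(abs(B[...,1])<30)
for lo,hi in((0,45),(42,70)):
    G=B[g&(B[...,0]>lo)&(B[...,0]<hi)];print('grey',lo,hi,len(G),np.percentile(G[:,0],[2,50,98]) if len(G) else '',np.median(G[:,2]) if len(G) else '')
for k in ['lid_edge','lid_ridge','hinge_line','lip_edge','pastry_box']:
    print(k,[(round(d['confidence'],2),(w(c,d['at'])[:2]-C)@BX,w(c,d['at'])[2]) for d in tip_of(k,'wrist') if np.linalg.norm(w(c,d['at'])[:2]-C)<100])
E
```

```text
t 13.1 box x,y,tipz 17.7 1.3 278.5 F box 0.3 -0.4 -0.4
box ((517.4407348632812, -51.481483459472656), (140.26193237304688, 123.0062026977539), 79.74600219726562) was 519.0,-51.8 / 79.58
flap x rng [-31.9  46.7] z [55.9 58.3 60.9]
grey 0 45 370 [28.4 31.4 35.1] 67.58310829009744
grey 42 70 441 [48.1 52.6 61.5] 64.49650926240611
lid_edge [(0.79, np.float64(55.55008242622551), np.float64(60.08439346013489))]
lid_ridge [(0.96, np.float64(22.3895794265464), np.float64(60.04295204588266))]
hinge_line [(0.66, np.float64(-45.38521502996092), np.float64(54.31355799145558)), (0.46, np.float64(47.715970208737275), np.float64(59.424832846127515))]
lip_edge [(0.83, np.float64(46.558692251737206), np.float64(56.995712362912))]
pastry_box [(0.9, np.float64(0.00430230582767013), np.float64(-0.8539560395984722))]
```

View pics/w3.png

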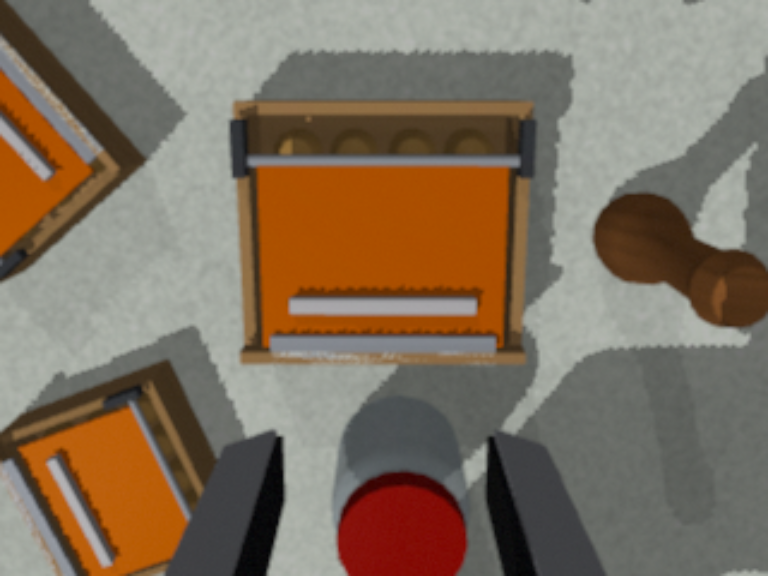

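The lid stays shut, with the ridge at (383,306), the lip at (383,344) and the box unmoved. I'll measure the ridge-to-lip gap precisely; it should be 9 mm when fully home.

```bash
python3 - <<'E'
from h import *
np.set_printoptions(precision=1,suppress=True,linewidth=160)
c=shot('wrist')
Wi=np.linalg.inv(c['W']);f=200/np.tan(np.radians(c['fov_y'])/2)
def px(bx,by,z):
    p=C+bx*BX+by*BY;q=(Wi@np.r_[p,z,1])[:3];return c['cx']+f*q[0]/-q[2],c['cy']-f*q[1]/-q[2]
xs=np.arange(-68,70,1.0);ys=np.arange(-20,21,1.)
for z,r in((64,(24,66)),(54,(-68,-24))):
    X=np.array([[px(x,y,z) for y in ys] for x in xs],np.float32)
    im=cv2.remap(c['color'],X[...,0],X[...,1],cv2.INTER_LINEAR).mean(1)
    for x,v in zip(xs,im):
        if r[0]<=x<=r[1]:print(z,x,v.astype(int),end=';')
    print()
E
```

```text
64 24.0 [127  58   0];64 25.0 [110  49   0];64 26.0 [104  50   6];64 27.0 [94 58 35];64 28.0 [94 80 75];64 29.0 [115 114 116];64 30.0 [148 147 150];64 31.0 [165 164 167];64 32.0 [166 165 167];64 33.0 [167 165 168];64 34.0 [168 166 168];64 35.0 [167 163 163];64 36.0 [165 147 139];64 37.0 [162 113  87];64 38.0 [161  77   7];64 39.0 [161  74   0];64 40.0 [161  74   0];64 41.0 [161  74   0];64 42.0 [162  74   0];64 43.0 [161  74   0];64 44.0 [153  70   0];64 45.0 [133  60   0];64 46.0 [107  54  18];64 47.0 [97 73 61];64 48.0 [109 109 112];64 49.0 [131 135 142];64 50.0 [132 136 143];64 51.0 [131 135 142];64 52.0 [130 133 140];64 53.0 [128 132 138];64 54.0 [129 133 138];64 55.0 [133 135 139];64 56.0 [144 144 143];64 57.0 [153 152 148];64 58.0 [159 157 150];64 59.0 [164 160 151];64 60.0 [166 162 151];64 61.0 [159 155 143];64 62.0 [147 146 135];64 63.0 [140 142 133];64 64.0 [137 141 134];64 65.0 [136 140 134];64 66.0 [135 139 132];
54 -68.0 [105 109 104];54 -67.0 [105 109 104];54 -66.0 [105 108 104];54 -65.0 [105 108 103];54 -64.0 [101 103  97];54 -63.0 [103  95  81];54 -62.0 [123  98  68];54 -61.0 [142 109  69];54 -60.0 [142 109  69];54 -59.0 [142 109  69];54 -58.0 [141 108  68];54 -57.0 [128  98  62];54 -56.0 [98 75 47];54 -55.0 [80 61 38];54 -54.0 [80 61 38];54 -53.0 [81 62 38];54 -52.0 [80 61 38];54 -51.0 [77 59 36];54 -50.0 [74 56 33];54 -49.0 [71 54 31];54 -48.0 [69 52 28];54 -47.0 [69 52 28];54 -46.0 [71 54 29];54 -45.0 [76 57 30];54 -44.0 [80 60 32];54 -43.0 [81 62 33];54 -42.0 [83 63 33];54 -41.0 [83 63 33];54 -40.0 [83 63 33];54 -39.0 [79 64 44];54 -38.0 [82 79 75];54 -37.0 [103 106 109];54 -36.0 [123 127 133];54 -35.0 [131 136 142];54 -34.0 [137 128 129];54 -33.0 [151 105  79];54 -32.0 [167  81   9];54 -31.0 [171  78   0];54 -30.0 [171  78   0];54 -29.0 [171  78   0];54 -28.0 [171  78   0];54 -27.0 [171  78   0];54 -26.0 [171  78   0];54 -25.0 [171  79   0];54 -24.0 [171  79   0];
```

The gap measures about 11 mm and the hinge rod sits near x=-35.5, which suggests a shift of about 10 mm, not the full 12. I'll press and push again with more downforce.

Call:
send_rows([
  {"travel": [3, 0, 25], "delta_rot": [0, 0, 0], "fingers": 0},
  {"travel": [0, 0, 35], "delta_rot": [0, 0, 0], "fingers": 0},
  {"travel": [0, 0, 35], "delta_rot": [0, 0, 0], "fingers": 0},
  {"travel": [0, 0, 35], "delta_rot": [0, 0, 0], "fingers": 0},
  {"travel": [0, 0, 35], "delta_rot": [0, 0, 0], "fingers": 0},
  {"travel": [0, 0, 30], "delta_rot": [0, 0, 0], "fingers": 0},
  {"travel": [0, 0, 15], "delta_rot": [0, 0, 0], "fingers": 0},
  {"travel": [0, 0, 8], "delta_rot": [0, 0, 0], "fingers": 0},
  {"travel": [0, 0, 3], "delta_rot": [0, 0, 0], "fingers": 0},
  {"travel": [0, 0, 1.5], "delta_rot": [0, 0, 0], "fingers": 0},
  {"travel": [0, 0, 0], "delta_rot": [0, 0, 0], "fingers": 0},
])

```text
clock: 14.82
eef_pos: [504.2, -49.8, 74.3]
eef_rot: [3.142, -0.003, -0.18]
wrist_force: [-3.7, 0.2, 12.0]
finger_gap: 46.9
```

```bash
python3 -c "from h import *;st()"
```

```text
t 14.82 box x,y,tipz 13.8 1.3 55.3 F box 3.7 0.5 12.0
```

Call:
send_rows([
  {"travel": [-1.5, 0, 0], "delta_rot": [0, 0, 0], "fingers": 0},
  {"travel": [-1.5, 0, 0], "delta_rot": [0, 0, 0], "fingers": 0},
  {"travel": [-1.5, 0, 0], "delta_rot": [0, 0, 0], "fingers": 0},
  {"travel": [-1.5, 0, 0], "delta_rot": [0, 0, 0], "fingers": 0},
])

```text
clock: 15.32
eef_pos: [499.4, -48.9, 74.6]
eef_rot: [-3.141, -0.007, -0.18]
wrist_force: [5.1, -0.6, 7.6]
finger_gap: 46.9
```

```bash
python3 -c "from h import *;st()"
```

```text
t 15.32 box x,y,tipz 18.7 1.3 55.6 F box -5.2 -0.3 7.6
```

Call:
send_rows([
  {"travel": [-0.7, 0, 0], "delta_rot": [0, 0, 0], "fingers": 0},
  {"travel": [-0.7, 0, 0], "delta_rot": [0, 0, 0], "fingers": 0},
])

```text
clock: 15.58
eef_pos: [498.0, -48.7, 74.6]
eef_rot: [-3.141, -0.007, -0.18]
wrist_force: [4.9, -1.4, 7.8]
finger_gap: 47.1
```

```bash
python3 -c "from h import *;st()"
```

```text
t 15.57 box x,y,tipz 20.1 1.4 55.6 F box -5.1 0.5 7.8
```

Call:
send_rows([
  {"travel": [-0.7, 0, 0.2], "delta_rot": [0, 0, 0], "fingers": 0},
  {"travel": [-0.7, 0, 0], "delta_rot": [0, 0, 0], "fingers": 0},
])

```text
clock: 15.82
eef_pos: [497.1, -48.5, 74.6]
eef_rot: [-3.141, -0.008, -0.18]
wrist_force: [10.9, -2.0, 4.1]
finger_gap: 47.0
```

```bash
python3 -c "from h import *;st()"
```

```text
t 15.82 box x,y,tipz 21.0 1.3 55.6 F box -11.0 0.0 4.1
```

Call:
send_rows([
  {"travel": [-0.7, 0, 0.2], "delta_rot": [0, 0, 0], "fingers": 0},
  {"travel": [0, 0, 0], "delta_rot": [0, 0, 0], "fingers": 0},
])

```text
clock: 16.08
eef_pos: [497.0, -48.5, 74.6]
eef_rot: [-3.141, -0.01, -0.18]
wrist_force: [11.4, -1.5, 4.4]
finger_gap: 47.2
```

```bash
python3 -c "from h import *;st()"
```

```text
t 16.07 box x,y,tipz 21.1 1.3 55.6 F box -11.4 -0.6 4.4
```

It stops at the same place as before, 11 N at tip x=21. I'll measure now, with the flap held flat so parallax is known.

```bash
python3 - <<'E'
from h import *
c=shot('wrist');save(c,'w4.png')
o=(c['W'][:3,3]);print('cam box x',(o[:2]-C)@BX,o[2])
Wi=np.linalg.inv(c['W']);f=200/np.tan(np.radians(c['fov_y'])/2)
def px(bx,by,z):
    p=C+bx*BX+by*BY;q=(Wi@np.r_[p,z,1])[:3];return c['cx']+f*q[0]/-q[2],c['cy']-f*q[1]/-q[2]
xs=np.arange(-48,66,.5);ys=np.arange(-12,13,1.)
for z,r in((64,(24,56)),(54,(-48,-26))):
    X=np.array([[px(x,y,z) for y in ys] for x in xs],np.float32)
    im=cv2.remap(c['color'],X[...,0],X[...,1],cv2.INTER_LINEAR).mean(1)
    print(z,'px ends',X[0,0],X[-1,0])
    print(';'.join(f'{x} {v.astype(int).tolist()}' for x,v in zip(xs,im) if r[0]<=x<=r[1]))
E
```

```text
cam box x -62.38120755328768 236.1699243130935
64 px ends [293.38226 130.82181] [297.255   332.57138]
24.0 [131, 59, 0];24.5 [128, 58, 0];25.0 [127, 59, 3];25.5 [121, 65, 21];26.0 [107, 78, 66];26.5 [94, 89, 89];27.0 [92, 91, 93];27.5 [92, 91, 93];28.0 [92, 92, 93];28.5 [92, 92, 93];29.0 [93, 92, 94];29.5 [106, 106, 107];30.0 [137, 137, 138];30.5 [171, 170, 172];31.0 [197, 195, 198];31.5 [208, 206, 209];32.0 [207, 205, 208];32.5 [207, 205, 208];33.0 [207, 205, 208];33.5 [207, 206, 208];34.0 [207, 206, 208];34.5 [207, 206, 208];35.0 [207, 206, 208];35.5 [207, 205, 208];36.0 [206, 205, 208];36.5 [204, 203, 205];37.0 [199, 191, 193];37.5 [194, 158, 149];38.0 [194, 105, 31];38.5 [185, 87, 0];39.0 [169, 78, 0];39.5 [150, 69, 0];40.0 [133, 61, 0];40.5 [122, 55, 0];41.0 [117, 53, 0];41.5 [118, 53, 0];42.0 [122, 55, 0];42.5 [126, 57, 0];43.0 [127, 57, 0];43.5 [127, 57, 0];44.0 [127, 57, 0];44.5 [127, 57, 0];45.0 [126, 57, 0];45.5 [111, 64, 40];46.0 [86, 70, 66];46.5 [71, 74, 78];47.0 [71, 74, 78];47.5 [71, 74, 78];48.0 [106, 109, 115];48.5 [137, 142, 148];49.0 [155, 160, 168];49.5 [156, 161,
[... 508 characters left out ...]
 [98, 75, 41];-43.0 [98, 75, 41];-42.5 [99, 76, 41];-42.0 [99, 76, 42];-41.5 [99, 76, 41];-41.0 [99, 76, 41];-40.5 [99, 76, 41];-40.0 [100, 76, 42];-39.5 [100, 77, 42];-39.0 [100, 77, 42];-38.5 [100, 77, 42];-38.0 [100, 77, 43];-37.5 [95, 76, 50];-37.0 [84, 77, 69];-36.5 [82, 83, 85];-36.0 [87, 91, 95];-35.5 [95, 98, 102];-35.0 [100, 103, 108];-34.5 [103, 106, 111];-34.0 [102, 106, 111];-33.5 [100, 103, 108];-33.0 [96, 99, 104];-32.5 [93, 96, 100];-32.0 [96, 89, 89];-31.5 [110, 75, 53];-31.0 [125, 61, 11];-30.5 [129, 59, 0];-30.0 [129, 59, 0];-29.5 [129, 59, 0];-29.0 [129, 59, 0];-28.5 [129, 59, 0];-28.0 [129, 59, 0];-27.5 [129, 59, 0];-27.0 [129, 59, 0];-26.5 [129, 59, 0];-26.0 [129, 59, 0]
```

View pics/w4.png

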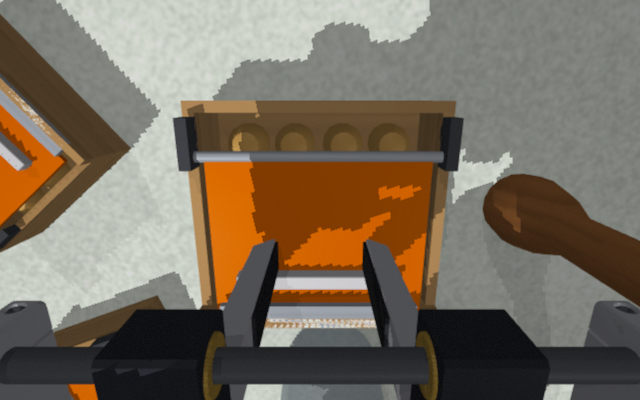

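Held flat, the ridge foot is about 18 mm from the lip edge against 17 mm nominal, so the shift is about 11 mm. I'll give it one more gentle nudge with more downforce to see whether any travel is left.

Call:
send_rows([
  {"travel": [0, 0, 0.6], "delta_rot": [0, 0, 0], "fingers": 0},
  {"travel": [-0.5, 0, 0], "delta_rot": [0, 0, 0], "fingers": 0},
  {"travel": [-0.5, 0, 0], "delta_rot": [0, 0, 0], "fingers": 0},
  {"travel": [0, 0, 0], "delta_rot": [0, 0, 0], "fingers": 0},
])

```text
clock: 16.62
eef_pos: [496.8, -48.5, 74.5]
eef_rot: [-3.141, -0.012, -0.18]
wrist_force: [15.2, -2.4, 5.9]
finger_gap: 46.8
```

```bash
python3 -c "from h import *;st()"
```

```text
t 16.62 box x,y,tipz 21.3 1.4 55.5 F box -15.4 -0.4 5.9
```

It is a firm stop: only 0.2 mm for 4 N more. My earlier retreat probably dragged the flap back about 1–2 mm by friction, because I backed off while still pressing. This time I'll unload the vertical force first and back off in step with it.

Call:
send_rows([
  {"travel": [0, 0, -0.5], "delta_rot": [0, 0, 0], "fingers": 0},
  {"travel": [0.8, 0, -0.1], "delta_rot": [0, 0, 0], "fingers": 0},
  {"travel": [0, 0, -0.4], "delta_rot": [0, 0, 0], "fingers": 0},
  {"travel": [0.7, 0, 0], "delta_rot": [0, 0, 0], "fingers": 0},
])

```text
clock: 17.12
eef_pos: [496.4, -48.4, 74.4]
eef_rot: [-3.142, -0.006, -0.18]
wrist_force: [2.6, -1.4, 7.0]
finger_gap: 47.0
```

```bash
python3 -c "from h import *;st()"
```

```text
t 17.12 box x,y,tipz 21.7 1.4 55.4 F box -2.8 0.9 7.0
```

Call:
send_rows([
  {"travel": [0, 0, -0.5], "delta_rot": [0, 0, 0], "fingers": 0},
  {"travel": [0, 0, -0.5], "delta_rot": [0, 0, 0], "fingers": 0},
  {"travel": [0, 0, 0], "delta_rot": [0, 0, 0], "fingers": 0},
])

```text
clock: 17.5
eef_pos: [496.3, -48.4, 74.9]
eef_rot: [-3.142, -0.006, -0.18]
wrist_force: [8.0, -1.2, -2.4]
finger_gap: 47.1
```

```bash
python3 -c "from h import *;st()"
```

```text
t 17.5 box x,y,tipz 21.8 1.4 55.9 F box -8.1 -0.2 -2.4
```

Call:
send_rows([
  {"travel": [0.8, 0, 0], "delta_rot": [0, 0, 0], "fingers": 0},
  {"travel": [0.4, 0, -0.4], "delta_rot": [0, 0, 0], "fingers": 0},
  {"travel": [0.4, 0, -0.6], "delta_rot": [0, 0, 0], "fingers": 0},
  {"travel": [0.5, 0, -2], "delta_rot": [0, 0, 0], "fingers": 0},
  {"travel": [1, 0, -4], "delta_rot": [0, 0, 0], "fingers": 0},
  {"travel": [1, 0, -10], "delta_rot": [0, 0, 0], "fingers": 0},
  {"travel": [0, 0, -25], "delta_rot": [0, 0, 0], "fingers": 0},
  {"travel": [0, 0, -30], "delta_rot": [0, 0, 0], "fingers": 0},
  {"travel": [0, 0, -30], "delta_rot": [0, 0, 0], "fingers": 0},
  {"travel": [0, 0, 0], "delta_rot": [0, 0, 0], "fingers": 0},
])

```text
clock: 18.75
eef_pos: [498.9, -48.8, 177.6]
eef_rot: [-3.142, -0.003, -0.18]
wrist_force: [0.0, -0.5, 0.1]
finger_gap: 46.9
```

```bash
python3 - <<'E'
from h import *
st();c=shot('wrist');save(c,'w5.png')
o=c['W'][:3,3];print('cam',(o[:2]-C)@BX,o[2])
Wi=np.linalg.inv(c['W']);f=200/np.tan(np.radians(c['fov_y'])/2)
def px(bx,by,z):
    p=C+bx*BX+by*BY;q=(Wi@np.r_[p,z,1])[:3];return c['cx']+f*q[0]/-q[2],c['cy']-f*q[1]/-q[2]
xs=np.arange(-66,66,.5);ys=np.arange(-12,13,1.)
for z,r in((67,(26,42)),(64,(44,51)),(54,(-40,-29)),(50,(-65,-59))):
    X=np.array([[px(x,y,z) for y in ys] for x in xs],np.float32)
    im=cv2.remap(c['color'],X[...,0],X[...,1],cv2.INTER_LINEAR).mean(1)
    print(z,';'.join(f'{x} {v.astype(int).tolist()}' for x,v in zip(xs,im) if r[0]<=x<=r[1]))
P=cloud(c);B0=(P[...,:2]-C)@BX;B1=(P[...,:2]-C)@BY
m=(abs(B0)<90)&(abs(B1)<90)&(P[...,2]>42)&(P[...,2]<75)&(c['z_map']>0)
print(cv2.minAreaRect(P[m][:,:2].astype(np.float32)))
for x0 in(-20,0,20,33,43,53): print(x0,np.median(P[...,2][m&(abs(B0-x0)<2)&(abs(B1)<30)]).round(1),end=' ')
E
```

```text
t 18.75 box x,y,tipz 19.2 1.3 158.6 F box -0.1 0.4 0.1
cam -65.21784000368062 338.6978505339026
67 26.0 [115, 54, 6];26.5 [111, 58, 21];27.0 [104, 65, 41];27.5 [94, 74, 64];28.0 [88, 79, 75];28.5 [84, 84, 85];29.0 [89, 89, 89];29.5 [106, 105, 106];30.0 [134, 132, 134];30.5 [158, 156, 159];31.0 [180, 179, 181];31.5 [184, 182, 185];32.0 [186, 185, 187];32.5 [186, 185, 188];33.0 [187, 185, 188];33.5 [187, 186, 188];34.0 [187, 186, 189];34.5 [188, 187, 189];35.0 [188, 187, 189];35.5 [188, 187, 189];36.0 [189, 187, 190];36.5 [187, 178, 177];37.0 [185, 162, 154];37.5 [181, 130, 96];38.0 [178, 96, 32];38.5 [180, 89, 13];39.0 [180, 84, 0];39.5 [176, 82, 0];40.0 [167, 78, 0];40.5 [155, 71, 0];41.0 [139, 64, 0];41.5 [124, 56, 0];42.0 [117, 53, 0]
64 44.0 [114, 51, 0];44.5 [116, 52, 0];45.0 [116, 52, 0];45.5 [116, 52, 0];46.0 [116, 52, 0];46.5 [112, 54, 11];47.0 [101, 58, 36];47.5 [90, 66, 58];48.0 [77, 76, 78];48.5 [93, 96, 101];49.0 [115, 119, 124];49.5 [130, 135, 141];50.0 [143, 148, 155];50.5 [145, 150, 157];51.0 [146, 151, 158]
54 -40.0 [89, 68, 36];-39.5 [89, 68, 36];-39.0 [89, 68, 36];-38.5 [90, 68, 36];-38.0 [90, 68, 37];-37.5 [90, 69, 37];-37.0 [88, 69, 42];-36.5 [84, 69, 51];-36.0 [85, 78, 71];-35.5 [90, 91, 92];-35.0 [105, 109, 113];-34.5 [120, 124, 130];-34.0 [133, 137, 144];-33.5 [140, 145, 151];-33.0 [145, 149, 156];-32.5 [147, 152, 159];-32.0 [145, 151, 157];-31.5 [149, 144, 147];-31.0 [161, 127, 120];-30.5 [176, 107, 60];-30.0 [190, 88, 0];-29.5 [190, 88, 0];-29.0 [190, 88, 0]
50 -65.0 [116, 119, 114];-64.5 [115, 119, 114];-64.0 [115, 119, 113];-63.5 [115, 119, 113];-63.0 [113, 116, 110];-62.5 [109, 110, 103];-62.0 [108, 100, 86];-61.5 [117, 98, 74];-61.0 [135, 104, 66];-60.5 [150, 115, 73];-60.0 [157, 121, 77];-59.5 [157, 121, 77];-59.0 [157, 121, 77]
((516.9593505859375, -51.01068878173828), (140.69422912597656, 124.14088439941406), 79.72384643554688)
-20 56.5 0 56.6 20 56.6 33 64.1 43 56.6 53 64.6
```

The flap now lies flat (56.5 along its whole length; after the first release it sat raised at about 58) and the retreat did not drag it back. I'll let some time pass, then do a last check.

Call:
send_rows([
  {"travel": [0, 0, -30], "delta_rot": [0, 0, 0], "fingers": 0},
  {"travel": [0, 0, -30], "delta_rot": [0, 0, 0], "fingers": 0},
  {"travel": [0, 0, -30], "delta_rot": [0, 0, 0], "fingers": 0},
  {"travel": [0, 0, -20], "delta_rot": [0, 0, 0], "fingers": 0},
  {"travel": [0, 0, 0], "delta_rot": [0, 0, 0], "fingers": 0},
  {"travel": [0, 0, 0], "delta_rot": [0, 0, 0], "fingers": 0},
  {"travel": [0, 0, 0], "delta_rot": [0, 0, 0], "fingers": 0},
  {"travel": [0, 0, 0], "delta_rot": [0, 0, 0], "fingers": 0},
])

```text
clock: 19.8
eef_pos: [498.1, -48.7, 284.7]
eef_rot: [3.142, 0.001, -0.18]
wrist_force: [1.1, 0.5, -0.5]
finger_gap: 46.7
```

```bash
python3 - <<'E'
from h import *
st();c=shot('wrist');cv2.imwrite('pics/w6.png',c['color'][:,:,::-1])
P=cloud(c);B0=(P[...,:2]-C)@BX;B1=(P[...,:2]-C)@BY
m=(abs(B0)<90)&(abs(B1)<90)&(P[...,2]>42)&(P[...,2]<75)&(c['z_map']>0)
print(cv2.minAreaRect(P[m][:,:2].astype(np.float32)))
for x0 in(-20,0,20,34,43,53): print(x0,np.median(P[...,2][m&(abs(B0-x0)<2)&(abs(B1)<30)]).round(1),end=' ')
E
```

```text
t 19.8 box x,y,tipz 20.0 1.4 265.7 F box -1.0 -0.7 -0.5
((516.4529418945312, -51.286834716796875), (140.4626922607422, 124.55079650878906), 79.70868682861328)
-20 56.6 0 56.6 20 56.6 34 64.7 43 56.7 53 64.4
```

View pics/w6.png

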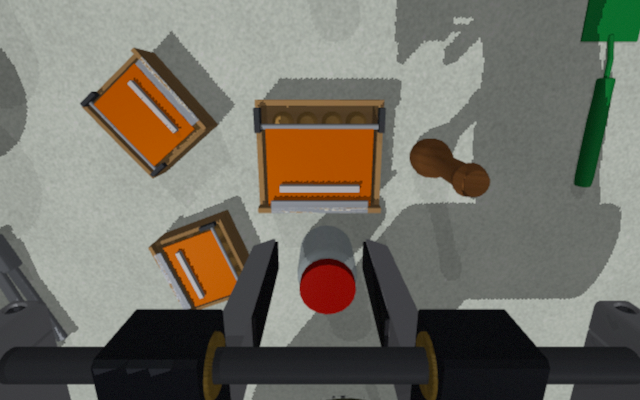

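The box at (320,155) stays shut and flat with its edge under the lip at (320,207). The jar, the pestle and the look-alikes show no sign of having moved.

```bash
python3 -c "from h import *;print(manip.sign_off())"
```

```text
the job is handed in; nothing more can be done
None
```

The pastry box is shut: I folded the flap over, pressed it flat and pushed it by its ridge to a firm stop under the lip. I handed it in at about 20 s, with the arm well clear.

- **First push:** the flap stopped at about 13 N. The check afterwards showed it slightly raised, at about 10 mm of slide. I think I dragged it back by retreating while still pressing.
- **Second push:** it reached the same stop, moving only 0.2 mm for 4 N more, at a peak of about 15 N. This time I took the downward load off before backing away.
- **Last checks:** a second after letting go, the flap lay level at 56.6 mm and the ridge top was at about 64 mm. The box was within 1–2 mm of where it started, and the other things seen in the last wrist picture had not visibly moved. I did not look again at the bowl and tea glass.
- **One disagreement:** the pictures put the final slide at about 11 mm, not 12. I took this as measuring error, because the stop was hard and the flap stayed level by itself.

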